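# Gather the carrots under the lid

### The job

Keeping its loose lid on, lift the steel box of carrot pieces and tilt it with the orange-tab end down (some 30 to 40 degrees, not much more, or the lid comes off) so that both pieces slide into the tab half, then set it back down flat on the bare table with the lid still on. Then take the lid off and lay it flat, green grip up, on the ochre cutting board. Leave everything else where it stands.

Things in the scene. Friction and masses are not known exactly. Their poses are not given: they have to be found in the camera images.
- carrot_box: open steel box 190 long (x) x 62 wide (y) x 62 high, walls and floor 4 thick, 0.3 kg (0.5 with lid and pieces); origin: centre of its underside. Orange pull tab stands out 24 mm at its -x end, 48 to 56 mm up. Starts on the table, tab end toward the robot, lid on, two carrot pieces inside. Grip it across its 62 mm width near the middle. Wet pieces slide in it from 10 to 16 degrees of tilt
- tab_end (a point): top edge of the box's end that carries the orange tab: 95 mm from the box's middle along its -x, at rim height 62
- box_lid: loose clear lid, 0.08 kg; origin: centre of its underside, axes as the box's when on. Plug 177 x 49 x 8 deep (2.5 mm play in the box mouth), then plate 188 x 58 x 6 resting on the rim, then green grip fin 70 (x) x 12 (y) x 16 high in the middle: 30 high in all. Only its weight and plug hold it. Seated: origin 54, plate top 68, fin top 84 above the box's underside
- lid_grip (a point): middle of the lid's green grip fin, 22 above the lid's origin; pinch the fin across its 12 mm (lid's y)
- carrot_a_mid (a point): centre of the first carrot piece (orange stub 45 x 45 x 42), at the start in the half of the box away from the tab
- carrot_b_mid (a point): centre of the second, like piece, at the start near the middle of the box
- ochre_board: ochre cutting board 430 (x) x 245 (y) x 20 high, fixed, bare; origin at the centre of its underside. It lies to the left or to the right of the box; the white board lies on the other side
- whole_carrot: whole carrot 224 mm lying on the white board: bystander, origin at the centre of its underside
- carrot_butt: carrot butt standing on the white board, 87 high: bystander, origin at its underside
- kitchen_timer: green and white round timer 64 wide, 37 high, beyond the box: bystander, origin at its underside
- spice_jar: spice jar with mustard-yellow cap, 43 wide, 102 high, beyond the box: bystander, origin at its underside

How it is judged:
On the way, in this order (a step that is already met when the one before it is completed fails the run):
1. the box is tilted at least 20 degrees, tab end down, with the lid seated on it (angle between carrot_box's own z axis and vertical above 0.35 rad and angle between tab_end's own x axis and vertical below 1.22 rad and z of box_lid in the frame of carrot_box between 0.048 and 0.061 m and x of box_lid in the frame of carrot_box between -0.01 and 0.01 m and y of box_lid in the frame of carrot_box between -0.01 and 0.01 m and angle between the z axis of box_lid and the z axis of carrot_box, either way round below 0.12 rad), for 0.2 s.
2. the box is back flat on the table, lid still seated, both carrot pieces in the tab half (angle between carrot_box's own z axis and vertical below 0.08 rad and height (world z) of carrot_box below 0.006 m and linear speed of carrot_box below 0.03 m/s and z of box_lid in the frame of carrot_box between 0.048 and 0.061 m and x of box_lid in the frame of carrot_box between -0.01 and 0.01 m and y of box_lid in the frame of carrot_box between -0.01 and 0.01 m and angle between the z axis of box_lid and the z axis of carrot_box, either way round below 0.12 rad and x of carrot_a_mid in the frame of carrot_box between -0.1 and -0.005 m and y of carrot_a_mid in the frame of carrot_box between -0.03 and 0.03 m and z of carrot_a_mid in the frame of carrot_box between 0 and 0.05 m and x of carrot_b_mid in the frame of carrot_box between -0.1 and -0.005 m and y of carrot_b_mid in the frame of carrot_box between -0.03 and 0.03 m and z of carrot_b_mid in the frame of carrot_box between 0 and 0.05 m), for 0.2 s.
At the end, for the whole second after the job is handed in: The box stands level (within 0.08 rad) and still on the table; the centres of both carrot pieces are in it and at least 5 mm on the tab side of its middle; the lid lies level (0.1 rad) and still on the ochre board, grip up, its centre within 170 mm along and 100 mm across of the board's centre (angle between carrot_box's own z axis and vertical below 0.08 rad and height (world z) of carrot_box below 0.006 m and linear speed of each of carrot_box, box_lid below 0.03 m/s and x of carrot_a_mid in the frame of carrot_box between -0.1 and -0.005 m and y of carrot_a_mid in the frame of carrot_box between -0.03 and 0.03 m and z of carrot_a_mid in the frame of carrot_box between 0 and 0.05 m and x of carrot_b_mid in the frame of carrot_box between -0.1 and -0.005 m and y of carrot_b_mid in the frame of carrot_box between -0.03 and 0.03 m and z of carrot_b_mid in the frame of carrot_box between 0 and 0.05 m and x of box_lid in the frame of ochre_board between -0.17 and 0.17 m and y of box_lid in the frame of ochre_board between -0.1 and 0.1 m and z of box_lid in the frame of ochre_board between 0.014 and 0.027 m and angle between box_lid's own z axis and vertical below 0.1 rad); the robot touches nothing.
It fails at once if the lid comes off while the box is tilted or off the table ((height (world z) of carrot_box above 0.03 m or angle between carrot_box's own z axis and vertical above 0.35 rad) and not (z of box_lid in the frame of carrot_box between 0.048 and 0.061 m and x of box_lid in the frame of carrot_box between -0.01 and 0.01 m and y of box_lid in the frame of carrot_box between -0.01 and 0.01 m and angle between the z axis of box_lid and the z axis of carrot_box, either way round below 0.12 rad)).
It fails at once if a carrot butt, whole carrot, timer or spice jar is shoved more than 30 mm (distance of any of whole_carrot, carrot_butt, kitchen_timer, spice_jar from where it was at the start of the episode above 0.03 m).
It also fails if it takes over 58 s, if anything falls off the work surface, if the arm or the gripper's body presses on something with over 40 N, if the wrist force passes 120 N, or if a joint passes its speed limit or range.

### The arm

A 6-joint arm with a two-finger parallel gripper is mounted at the origin on a cart in front of the work surface, level with it; the furniture and walls round the work are solid. World frame = base frame: x ahead of the robot, y to its left, z up, the work surface at z = 0. Lengths are in m, angles in rad, forces in N, time in s.
With the tool pointing down it reaches from about 0.275 to 1 m from the base axis. Payload 8.4 kg.
Tool frame: the origin (TCP) lies midway between the tips of the shut fingers; the grasp point (between the pads) lies 19 mm behind it; x points along the fingers, y is the direction in which the jaws open and shut, and the axes are right-handed (so a half turn about x gives the same grasp; the last joint's range is limited). The gripper opens to 85 mm and grips with 20 to 120 N. Pads are 22 mm wide; open, the fingers measure 114 mm over their backs; the gripper's body (76 mm by 85 mm) begins 54 mm behind the grasp point. The pads swing forward as they close: fully open they stand 13 mm farther back than shut.
Start: joints at [-0.002, 0.353, 1.633, -0, 1.155, -0.002], TCP at [0.625, -0, 0.193] pointing down, gripper open.
Joint ranges: [-2.63, 2.63], [-0.92, 2.1], [0.06, 2.66], [-1.3, 4.44], [0, 2.69], [-3.02, 3.02]. Speed limits (rad/s): [2.22, 2.22, 2.79, 3.14, 3.14, 3.14].

### API

Orientations are given as a unit quaternion [w, x, y, z].
In Python, from plant import bot, snapshot gives the robot as it stands.
- The arm moves only by the tool servo_tool, never from a script. Its argument "increments" is a list of rows, each an object with "claw": the opening, from -1 (shut) to 1 (fully open); "delta_pos": the shift along the tool's x, y, z in units of 40 mm (1.0 is 40 mm), a list of three; "yaw": the turn about the tool's x in units of 5 degrees (1.0 is 5 degrees). In form: [{"claw": claw, "delta_pos": [tx, ty, tz], "yaw": yaw}, ...]. A call has 1 to 12 rows; each row shifts and turns the commanded pose from where the row before left it, along the tool's axes as they then stand; what a row does not reach is not made up. A row lasts 1/8 s, in which the tool goes at most 62.5 mm and 10.7 degrees, less where a joint would pass 70% of its speed; a pose out of reach is approached as far as the arm can. A call is refused whole if a number of a shift passes 1 or a number of a turn 1, either way. A call with a gripper value outside its range is refused whole. The fingers move at their own pace and stop on an object; the grip force is fixed at half the most. Time passes only in rows, so rows that do not move let the fingers close. It gives the time, the measured TCP pose, the force and the opening at its end, in the units of the state.
- bot.state(): the state, without advancing time (a new reading comes with each control period).
- snapshot(name): name is "scene" or "side" or "wrist"; returns a dict with "img" (400x640x3 uint8, blue, green, red), "K" (3x3 intrinsics, pixels), "D" ([k1, k2, p1, p2, k3] as OpenCV has them; the pictures are not rectified), "R" (3x3) and "t" (3): a world point X has camera coordinates R X + t. Camera axes: x right, y down, z forward; pixel columns grow to the right and rows downward; lengths in m; the calibration is good to about 2 mm. A picture is of the moment at which its call begins. There is no depth.
- bot.sign_off(): hands the job in, once; it reports no verdict.
The state is a dict: "t": time; "joint_pos": joint angles; "joint_velocities": joint speeds; "joint_efforts": joint torques, N m; "ee_pos": TCP position; "tcp_rot": TCP orientation; "force": force on the tool from outside, world axes, zero at the start; "moment": the same for the moment, N m; "gripper_width": finger opening in m.
Only numpy, scipy, OpenCV 4.12 (cv2) and the standard library are available. Lean on these libraries where they do the work, as an engineer would, in place of code of your own. Each camera call takes 0.05 s, during which the arm holds its last target. There are 200 camera calls.

## Working session

There is one attempt and no reset: what is moved stays moved. The work goes in short steps, Python scripts to look and compute and a tool call to move; the robot and the scene stay as the last step left them, time stands still between calls to the robot, and variables do not carry over. Pictures are saved under pics/ and viewed, about 8 in all and at most 12, crops included, and the job is handed in when it is done.

Besides the shell and the picture viewer there is one more tool, called after "Emit:" as name(argument=value, ...), one argument or row to a line, values as JSON. servo_tool: Moves the arm, as the interface text tells. Its arguments: {"type":"object","properties":{"increments":{"type":"array"}},"required":["increments"]}

```bash
mkdir -p pics; cat > h.py <<'E'
import numpy as np, cv2
from plant import bot, snapshot
def und(s,uv): return cv2.undistortPoints(np.array(uv,float).reshape(-1,1,2),s["K"],s["D"]).reshape(-1,2)
def ray(s,uv,z):
    n=und(s,uv); R,t=s["R"],s["t"]; c=-R.T@t
    d=np.c_[n,np.ones(len(n))]@R
    return c+d*((z-c[2])/d[:,2])[:,None]
def proj(s,X): return cv2.projectPoints(np.array(X,float).reshape(-1,3),cv2.Rodrigues(s["R"])[0],s["t"],s["K"],np.array(s["D"],float))[0].reshape(-1,2)
E
python3 - <<'E'
from h import *
for n in ("scene","side"):
    s=snapshot(n); cv2.imwrite(f"pics/{n}0.png",s["img"]); print(n,(-s["R"].T@s["t"]).round(3),s["R"].round(2).tolist())
    np.savez(f"{n}0.npz",**s)
print(bot.state())
E
```

```text
scene [-0.263 -0.674  0.761] [[0.62, -0.79, 0.02], [-0.42, -0.35, -0.84], [0.66, 0.51, -0.55]]
side [ 0.219 -0.931  0.776] [[0.93, -0.36, 0.01], [-0.2, -0.55, -0.81], [0.29, 0.75, -0.59]]
{'t': 0.1, 'joint_pos': array([-2.37200041e-03,  3.53570089e-01,  1.63403433e+00, -7.84789020e-06,
        1.15520517e+00, -2.39169784e-03]), 'joint_velocities': array([ 5.01733628e-04, -1.75643687e-03, -7.82143194e-04,  1.43941055e-05,
        1.63061174e-03,  1.44081930e-03]), 'joint_efforts': array([ 4.27485766e-04, -6.06356549e+01, -3.42817569e+01, -7.40920814e-05,
        3.91241178e-03, -4.99377973e-05]), 'ee_pos': array([6.24540500e-01, 1.58591760e-05, 1.92853165e-01]), 'tcp_rot': array([ 0.49970246,  0.49968888,  0.50030879, -0.5002995 ]), 'force': array([ 0.1675811 , -0.21115017,  0.47620498]), 'moment': array([ 0.00564374, -0.00972579, -0.03587402]), 'gripper_width': 0.08540254075283096}
```

View pics/scene0.png

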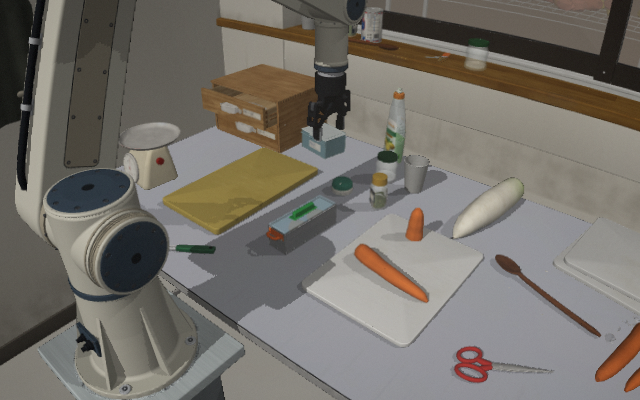

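View pics/side0.png

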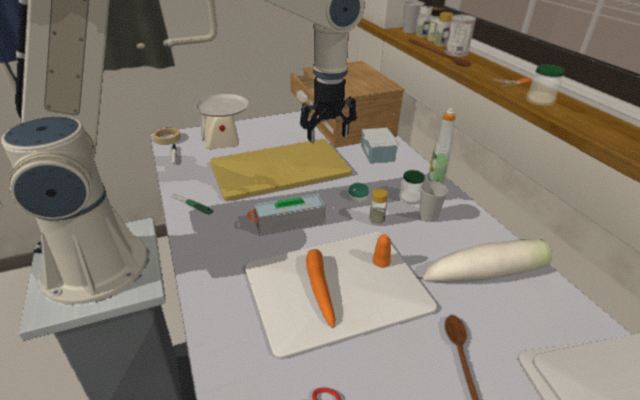

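```bash
python3 - <<'E'
from h import *
for n,roi,tr,br in (("scene",(280,195,330,230),(262,225,290,250),(150,140,330,235)),("side",(265,190,315,215),(244,205,262,225),(200,135,360,200))):
    s=dict(np.load(f"{n}0.npz")); im=s["img"]; hsv=cv2.cvtColor(im,cv2.COLOR_BGR2HSV)
    def m(lo,hi,r):
        k=np.zeros(im.shape[:2],np.uint8); x0,y0,x1,y1=r
        k[y0:y1,x0:x1]=cv2.inRange(hsv,lo,hi)[y0:y1,x0:x1]; return k
    g=m((40,90,60),(85,255,255),roi); ys,xs=np.nonzero(g)
    P=ray(s,np.c_[xs,ys],.078)[:,:2]; c=(P.min(0)+P.max(0))/2; w,v=np.linalg.eigh(np.cov(P.T))
    d=v[:,1]*np.sign(v[0,1]); q=(P-P.mean(0))@d
    print(n,"fin",len(P),P.mean(0).round(4),"yaw",np.degrees(np.arctan2(d[1],d[0])).round(1),"len",np.ptp(q).round(4))
    o=m((3,130,90),(18,255,255),tr); ys,xs=np.nonzero(o)
    P=ray(s,np.c_[xs,ys],.054)[:,:2]; print(" tab",len(P),P.mean(0).round(4),P.min(0).round(3))
    b=m((19,90,60),(32,255,255),br); cs=max(cv2.findContours(b,0,2)[0],key=cv2.contourArea)
    a=cv2.approxPolyDP(cv2.convexHull(cs),6,True).reshape(-1,2); print(" board",a.tolist(),ray(s,a,.02)[:,:2].round(3).tolist())
E
```

```text
scene fin 214 [ 0.5027 -0.0146] yaw 0.7 len 0.0912
 tab 114 [ 0.4054 -0.0048] [ 0.389 -0.032]
 board [[317, 169], [220, 233], [163, 202], [261, 148]] [[0.776, 0.159], [0.353, 0.138], [0.346, 0.376], [0.768, 0.399]]
side fin 206 [ 0.5106 -0.0117] yaw -1.9 len 0.0794
 tab 53 [ 0.4074 -0.0033] [ 0.395 -0.028]
 board [[350, 168], [349, 175], [224, 199], [210, 160], [322, 139]] [[0.787, 0.178], [0.766, 0.139], [0.358, 0.147], [0.36, 0.39], [0.777, 0.401]]
```

Emit:
servo_tool(
  increments=[
    {"claw": 1, "delta_pos": [0, -1, 0], "yaw": 1},
    {"claw": 1, "delta_pos": [0, -1, 0], "yaw": 1},
    {"claw": 1, "delta_pos": [0, 0, 0], "yaw": 1},
    {"claw": 1, "delta_pos": [0, 0, 0], "yaw": 1},
    {"claw": 1, "delta_pos": [0, 0, 0], "yaw": 1},
    {"claw": 1, "delta_pos": [0, 0, 0], "yaw": 1},
    {"claw": 1, "delta_pos": [0, 0, 0], "yaw": 1},
    {"claw": 1, "delta_pos": [0, 0, 0], "yaw": 1},
    {"claw": 1, "delta_pos": [0, 0, 0], "yaw": 1},
    {"claw": 1, "delta_pos": [0, 0, 0], "yaw": 1},
    {"claw": 1, "delta_pos": [0, 0, 0], "yaw": 1},
    {"claw": 1, "delta_pos": [0, 0, 0], "yaw": 1},
  ],
)

```text
t: 1.6
ee_pos: [0.5449, 0.0035, 0.1931]
tcp_rot: [-0.182, -0.683, -0.182, 0.684]
force: [-1.2, -0.1, -0.0]
gripper_width: 0.0854
```

Emit:
servo_tool(
  increments=[
    {"claw": 1, "delta_pos": [0, 0, 0], "yaw": 1},
    {"claw": 1, "delta_pos": [0, 0, 0], "yaw": 1},
    {"claw": 1, "delta_pos": [0, 0, 0], "yaw": 1},
    {"claw": 1, "delta_pos": [0, 0, 0], "yaw": 1},
    {"claw": 1, "delta_pos": [0, 0, 0], "yaw": 1},
    {"claw": 1, "delta_pos": [0, 0, 0], "yaw": 1},
    {"claw": 1, "delta_pos": [0, 0, 0], "yaw": 1},
    {"claw": 1, "delta_pos": [0, 0, 0], "yaw": 0},
  ],
)

```text
t: 2.6
ee_pos: [0.5449, 0.0035, 0.1932]
tcp_rot: [0.031, -0.706, 0.031, 0.707]
force: [0.0, 0.2, 0.1]
gripper_width: 0.0855
```

```bash
python3 - <<'E'
from h import *
s=snapshot("wrist"); cv2.imwrite("pics/w1.png",s["img"]); np.savez("w1.npz",**s); print((-s["R"].T@s["t"]).round(3),s["R"].round(2).tolist())
st=bot.state(); print(st["ee_pos"],st["tcp_rot"],st["joint_pos"])
E
```

```text
[ 0.617 -0.003  0.374] [[-0.09, -1.0, 0.0], [-0.95, 0.08, 0.29], [-0.28, 0.02, -0.96]]
[0.54493308 0.00348307 0.19324771] [ 0.03016568 -0.70627498  0.03019211  0.70664993] [ 3.64798699e-03  2.29504726e-01  1.80511864e+00 -1.42709969e-05
  1.10750069e+00  1.65983544e+00]
```

View pics/w1.png

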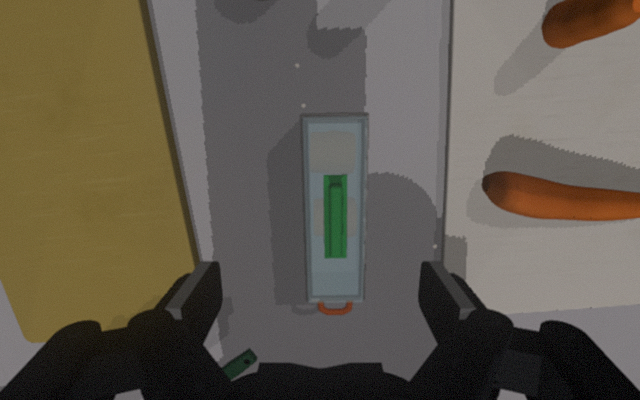

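```bash
python3 - <<'E'
from h import *
s=dict(np.load("w1.npz"))
P=ray(s,[[302,115],[368,115],[365,302],[308,302]],.062); print(P.round(4).tolist(),P.mean(0))
a=(P[0]+P[1]-P[2]-P[3])/2; print(np.linalg.norm(a),np.degrees(np.arctan2(a[1],a[0])))
print(ray(s,[[324,176],[347,176],[347,257],[324,257]],.07).round(4).tolist())
print(ray(s,[[335,308]],.052).round(4))
print(ray(s,[[150,0],[205,275],[28,342]],.02).round(4).tolist(), ray(s,[[453,0],[443,310]],.01).round(3).tolist())
print("fingerpx",proj(s,[[.545,.06,.193],[.545,-.06,.193]]).round(0))
E
```

```text
[[0.6093, 0.014, 0.062], [0.6042, -0.045, 0.062], [0.4128, -0.0329, 0.062], [0.4182, 0.0273, 0.062]] [ 0.51112488 -0.00911409  0.062     ]
0.1917334631987501 -3.7984627615890774
[[0.5537, -0.001, 0.07], [0.5519, -0.022, 0.07], [0.4706, -0.0168, 0.07], [0.4726, 0.0058, 0.07]]
[[ 0.4016 -0.0006  0.052 ]]
[[0.727, 0.1488, 0.02], [0.4377, 0.1484, 0.02], [0.36, 0.3992, 0.02]] [[0.704, -0.14, 0.01], [0.358, -0.135, 0.01]]
fingerpx [[223. 243.]
 [430. 226.]]
```

Emit:
servo_tool(
  increments=[
    {"claw": 1, "delta_pos": [0, 0.37, -0.75], "yaw": -0.2},
    {"claw": 1, "delta_pos": [0, 0, -0.75], "yaw": 0},
    {"claw": 1, "delta_pos": [1, 0, 0], "yaw": 0},
    {"claw": 1, "delta_pos": [1, 0, 0], "yaw": 0},
    {"claw": 1, "delta_pos": [1, 0, 0], "yaw": 0},
    {"claw": 1, "delta_pos": [0.78, 0, 0], "yaw": 0},
    {"claw": 1, "delta_pos": [0, 0, 0], "yaw": 0},
    {"claw": -1, "delta_pos": [0, 0, 0], "yaw": 0},
    {"claw": -1, "delta_pos": [0, 0, 0], "yaw": 0},
    {"claw": -1, "delta_pos": [0, 0, 0], "yaw": 0},
    {"claw": -1, "delta_pos": [0, 0, 0], "yaw": 0},
    {"claw": -1, "delta_pos": [0, 0, 0], "yaw": 0},
  ],
)

```text
t: 4.15
ee_pos: [0.6038, -0.016, 0.0425]
tcp_rot: [-0.025, 0.707, -0.025, -0.707]
force: [0.1, 0.3, -0.5]
gripper_width: 0.0002
```

```bash
python3 - <<'E'
from h import *
s=snapshot("side"); np.savez("s2.npz",**s); cv2.imwrite("pics/s2.png",cv2.resize(s["img"][130:270,200:440],None,fx=3,fy=3))
print(bot.state())
E
```

```text
{'t': 4.2, 'joint_pos': array([-2.89414958e-02,  4.97699422e-01,  1.79413652e+00,  1.43102257e-05,
        8.49577911e-01,  1.61165854e+00]), 'joint_velocities': array([-0.00195839,  0.00210044,  0.00156628, -0.00043925, -0.00094006,
       -0.0004491 ]), 'joint_efforts': array([-2.70805458e-04, -6.29986525e+01, -2.66277838e+01,  1.06910957e-04,
       -4.00543349e-04, -9.97564239e-04]), 'ee_pos': array([ 0.60373143, -0.01597305,  0.04241941]), 'tcp_rot': array([-0.02468184,  0.70673922, -0.02467349, -0.70661284]), 'force': array([-0.01194912, -0.3932423 ,  0.59293411]), 'moment': array([-0.00784071, -0.0249659 ,  0.00057427]), 'gripper_width': -0.0001524127291529875}
```

View pics/s2.png

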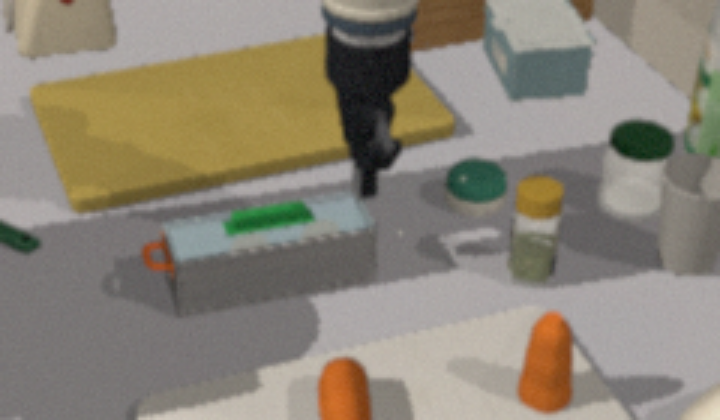

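```bash
python3 - <<'E'
from h import *
s=dict(np.load("s2.npz")); a=np.radians(-4); e=np.array([np.cos(a),np.sin(a)]); f=np.array([-e[1],e[0]]); c=np.array([.511,-.009])
for X,Y,Z in [(-.095,-.031,.062),(.095,-.031,.062),(.095,-.031,0),(-.095,-.031,0),(.095,.031,.062),(-.095,.031,.062)]:
    print((X,Y,Z),((proj(s,[*(c+X*e+Y*f),Z])-[200,130])*3).round(0))
print(((proj(s,[[.604,-.016,.042],[.604,-.016,.068]])-[200,130])*3).round(0))
px=np.array([[182,312],[373,272],[175,245],[372,222],[372,199],[165,226]])/3+[200,130]
print(ray(s,px[:2],0).round(4),ray(s,px[2:],.062).round(4))
E
```

```text
(-0.095, -0.031, 0.062) [[172. 266.]]
(0.095, -0.031, 0.062) [[375. 230.]]
(0.095, -0.031, 0) [[373. 283.]]
(-0.095, -0.031, 0) [[176. 320.]]
(0.095, 0.031, 0.062) [[355. 193.]]
(-0.095, 0.031, 0.062) [[159. 227.]]
[[363. 229.]
 [363. 207.]]
[[ 0.4219 -0.0245  0.    ]
 [ 0.6095 -0.0311  0.    ]] [[ 0.425  -0.0039  0.062 ]
 [ 0.6058 -0.0334  0.062 ]
 [ 0.6199  0.001   0.062 ]
 [ 0.4241  0.0274  0.062 ]]
```

```bash
python3 - <<'E'
from h import *
s=snapshot("wrist"); np.savez("w3.npz",**s); cv2.imwrite("pics/w3.png",s["img"])
E
```

```text
(no output)
```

View pics/w3.png

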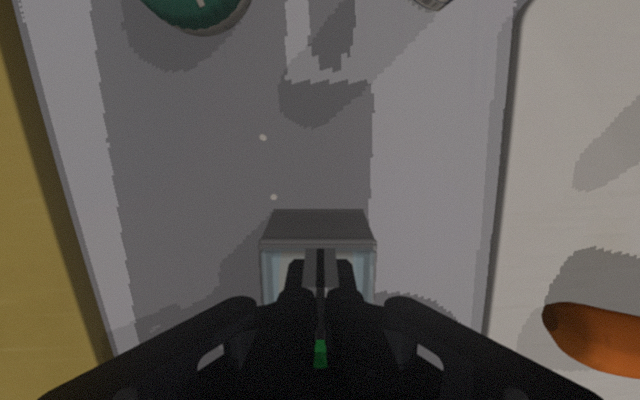

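```bash
python3 - <<'E'
from h import *
s=dict(np.load("w3.npz")); print("cam",-s["R"].T@s["t"])
print("tip px",proj(s,[[.604,-.016,.0425],[.604,-.016,.07],[.593,-.016,.0425],[.615,-.016,.0425]]).round(0).tolist())
print(ray(s,[[261,240],[376,240]],.062).round(4).tolist(),ray(s,[[275,210],[365,210]],0).round(4).tolist())
E
```

```text
cam [ 0.6760991  -0.02078231  0.22341718]
tip px [[320.0, 235.0], [320.0, 256.0], [322.0, 253.0], [319.0, 217.0]]
[[0.6112, 0.0142, 0.062], [0.607, -0.045, 0.062]] [[0.608, 0.0152, 0.0], [0.6036, -0.0472, 0.0]]
```

```bash
python3 - <<'E'
from h import *
a=dict(np.load("s2.npz")); b=dict(np.load("w3.npz"))
pa=und(a,[[368/3+200,195/3+130]]); pb=und(b,[[320,250]])
X=cv2.triangulatePoints(np.c_[a["R"],a["t"]],np.c_[b["R"],b["t"]],pa.T,pb.T).ravel(); print(X[:3]/X[3])
print(ray(b,[[320,250]],.075),ray(b,[[320,250]],.0425))
cv2.imwrite("pics/w3c.png",cv2.resize(b["img"][200:320,230:410],None,fx=4,fy=4))
E
```

```text
[ 0.61000376 -0.01552309  0.07914088]
[[ 0.60935766 -0.01621307  0.075     ]] [[ 0.59474279 -0.01521251  0.0425    ]]
```

View pics/w3c.png

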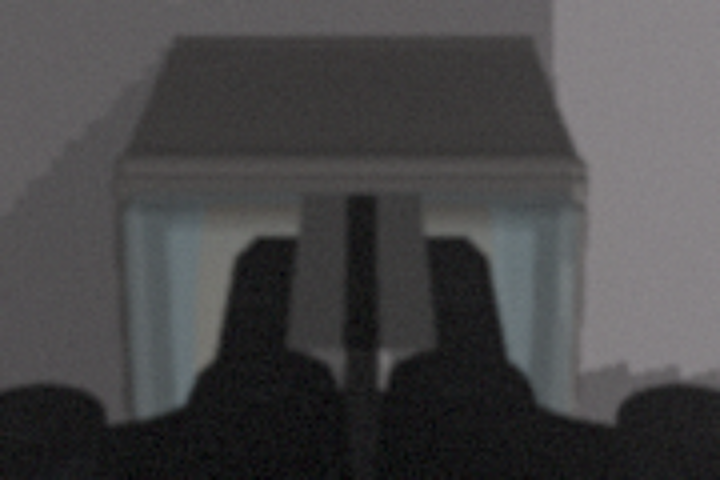

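```bash
python3 - <<'E'
from h import *
a=dict(np.load("side0.npz")); print(proj(a,[[.6245+d,0,.193+h] for d in(.0427,-.0427) for h in (0,.013,.04)]).round(0).tolist())
b=dict(np.load("w1.npz")); print(proj(b,[[.545,.0035+d,.193+h] for d in(.0427,-.0427) for h in (0,.013,.04)]).round(0).tolist())
cv2.imwrite("pics/a.png",np.hstack([cv2.resize(a["img"][80:160,280:380],None,fx=4,fy=4), cv2.resize(b["img"][240:340,170:260],(360,320))]))
E
```

```text
[[341.0, 154.0], [342.0, 149.0], [342.0, 140.0], [312.0, 159.0], [312.0, 155.0], [312.0, 146.0]]
[[247.0, 241.0], [242.0, 251.0], [229.0, 275.0], [394.0, 229.0], [399.0, 238.0], [413.0, 260.0]]
```

View pics/a.png

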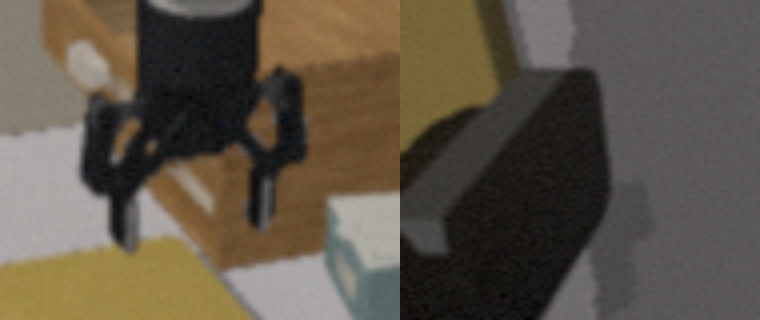

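Emit:
servo_tool(
  increments=[
    {"claw": 1, "delta_pos": [0, 0, 0], "yaw": 0},
    {"claw": 1, "delta_pos": [0, 0, 0], "yaw": 0},
    {"claw": 1, "delta_pos": [0, 0, 0], "yaw": 0},
    {"claw": 1, "delta_pos": [0.45, 0, 0], "yaw": 0},
    {"claw": 1, "delta_pos": [0.45, 0, 0], "yaw": 0},
    {"claw": 1, "delta_pos": [0, 0, 0], "yaw": 0},
    {"claw": -1, "delta_pos": [0, 0, 0], "yaw": 0},
    {"claw": -1, "delta_pos": [0, 0, 0], "yaw": 0},
    {"claw": -1, "delta_pos": [0, 0, 0], "yaw": 0},
    {"claw": -1, "delta_pos": [0, 0, 0], "yaw": 0},
  ],
)

```text
t: 5.5
ee_pos: [0.6044, -0.0159, 0.007]
tcp_rot: [-0.025, 0.707, -0.025, -0.706]
force: [0.7, 1.3, 5.2]
gripper_width: 0.0599
```

Emit:
servo_tool(
  increments=[
    {"claw": -1, "delta_pos": [-0.15, 0, 0], "yaw": 0},
    {"claw": -1, "delta_pos": [-0.15, 0, 0], "yaw": 0},
    {"claw": -1, "delta_pos": [-0.15, 0, 0], "yaw": 0},
    {"claw": -1, "delta_pos": [-0.15, 0, 0], "yaw": 0},
    {"claw": -1, "delta_pos": [0, 0, 0], "yaw": 0},
  ],
)

```text
t: 6.12
ee_pos: [0.6041, -0.016, 0.0309]
tcp_rot: [-0.025, 0.707, -0.025, -0.706]
force: [-0.9, 1.0, -4.7]
gripper_width: 0.0605
```

```bash
python3 - <<'E'
from h import *
s=snapshot("side"); np.savez("s4.npz",**s); cv2.imwrite("pics/s4.png",cv2.resize(s["img"][130:270,200:440],None,fx=3,fy=3))
st=bot.state(); print(st["ee_pos"],st["force"],st["moment"],st["gripper_width"])
E
```

```text
[ 0.6038722  -0.015976    0.03054883] [-0.72005609 -0.49272352 -3.94154888] [-0.02264924 -0.33884119 -0.01233762] 0.05996679721712759
```

View pics/s4.png

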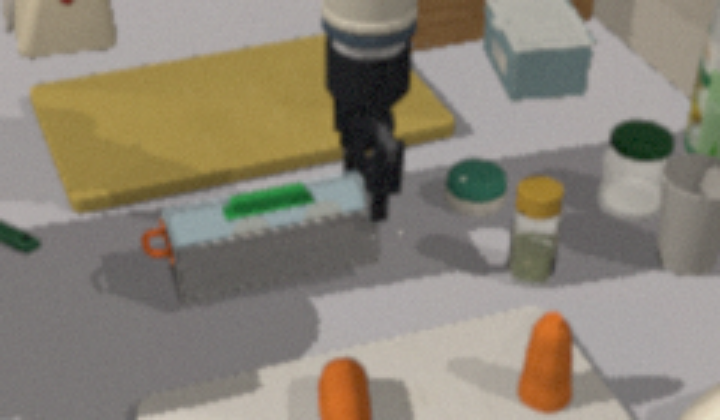

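```bash
cat >> h.py <<'E'
def tilt(s):
    """tilt of box axis in the vertical plane through it, from fin and tab in the side view"""
    hsv=cv2.cvtColor(s["img"],cv2.COLOR_BGR2HSV); a=np.radians(-4); e=np.array([np.cos(a),np.sin(a),0]); n=np.array([-e[1],e[0],0]); p0=np.array([.512,-.009,0])
    out=[]
    for lo,hi,r in (((50,120,70),(75,255,255),(255,140,330,225)),((3,120,80),(18,255,255),(225,170,268,260))):
        x0,y0,x1,y1=r; k=cv2.inRange(hsv,lo,hi)[y0:y1,x0:x1]
        nl,lab,stt,cen=cv2.connectedComponentsWithStats(k); 
        if nl<2: out.append(np.full(2,np.nan)); continue
        i=1+stt[1:,4].argmax(); uv=cen[i]+[x0,y0]
        c=-s["R"].T@s["t"]; d=np.r_[und(s,[uv])[0],1]@s["R"]; P=c+d*((p0-c)@n)/(d@n)
        out.append(np.array([(P-p0)@e,P[2]]))
    v=out[0]-out[1]; return out,np.degrees(np.arctan2(v[1],v[0]))
E
python3 - <<'E'
from h import *
for f in("side0","s2","s4"): print(f,tilt(dict(np.load(f+".npz"))))
E
```

```text
side0 ([array([-0.00140333,  0.07551444]), array([-0.10419696,  0.05216489])], np.float64(12.79756495640942))
s2 ([array([-0.00098077,  0.07545165]), array([-0.10447285,  0.05228439])], np.float64(12.617945861026646))
s4 ([array([-0.00158413,  0.0943383 ]), array([-0.1037685 ,  0.06676675])], np.float64(15.100047853183714))
```

Emit:
servo_tool(
  increments=[
    {"claw": -1, "delta_pos": [-0.9, 0, 0], "yaw": 0},
    {"claw": -1, "delta_pos": [0, 0, 0], "yaw": 0},
    {"claw": -1, "delta_pos": [0.3, 0, 0], "yaw": 0},
    {"claw": -1, "delta_pos": [0.3, 0, 0], "yaw": 0},
    {"claw": -1, "delta_pos": [0, 0, 0], "yaw": 0},
    {"claw": -1, "delta_pos": [-0.9, 0, 0], "yaw": 0},
    {"claw": -1, "delta_pos": [0, 0, 0], "yaw": 0},
  ],
)

```text
t: 7.05
ee_pos: [0.6056, -0.016, 0.08]
tcp_rot: [-0.025, 0.708, -0.025, -0.705]
force: [0.5, -1.0, -4.9]
gripper_width: 0.0598
```

```bash
python3 - <<'E'
from h import *
s=snapshot("side"); np.savez("s5.npz",**s);print(tilt(s))
st=bot.state(); print(st["ee_pos"],st["force"],st["moment"],st["gripper_width"])
E
```

```text
([array([-0.00065848,  0.13023969]), array([-0.09993889,  0.08819035])], np.float64(22.95465663543331))
[ 0.60462105 -0.01602288  0.07869696] [-1.15195144  0.25810176 -3.96476214] [-0.02053041 -0.38204852  0.01608142] 0.06005086402744113
```

Emit:
servo_tool(
  increments=[
    {"claw": -1, "delta_pos": [0.3, 0, 0], "yaw": 0},
    {"claw": -1, "delta_pos": [0.3, 0, 0], "yaw": 0},
    {"claw": -1, "delta_pos": [0, 0, 0], "yaw": 0},
    {"claw": -1, "delta_pos": [-0.9, 0, 0], "yaw": 0},
    {"claw": -1, "delta_pos": [0, 0, 0], "yaw": 0},
    {"claw": -1, "delta_pos": [0.3, 0, 0], "yaw": 0},
    {"claw": -1, "delta_pos": [0.3, 0, 0], "yaw": 0},
    {"claw": -1, "delta_pos": [0, 0, 0], "yaw": 0},
    {"claw": -1, "delta_pos": [-0.9, 0, 0], "yaw": 0},
    {"claw": -1, "delta_pos": [0, 0, 0], "yaw": 0},
  ],
)

```text
t: 8.35
ee_pos: [0.6056, -0.016, 0.1041]
tcp_rot: [-0.025, 0.708, -0.025, -0.705]
force: [0.6, 1.9, -5.0]
gripper_width: 0.0604
```

```bash
python3 - <<'E'
from h import *
s=snapshot("side"); np.savez("s6.npz",**s);print(tilt(s))
st=bot.state(); print(st["ee_pos"],st["force"],st["moment"],st["gripper_width"])
E
```

```text
([array([0.00035549, 0.14026103]), array([-0.09124293,  0.08440464])], np.float64(31.37468749635086))
[ 0.60463276 -0.01598706  0.10275019] [ 0.46646254 -0.24016632 -4.95114458] [-0.05037877 -0.47940086  0.01632514] 0.0599656980701967
```

Emit:
servo_tool(
  increments=[
    {"claw": -1, "delta_pos": [0.3, 0, 0], "yaw": 0},
    {"claw": -1, "delta_pos": [0.3, 0, 0], "yaw": 0},
    {"claw": -1, "delta_pos": [0, 0, 0], "yaw": 0},
    {"claw": -1, "delta_pos": [-0.8, 0, 0], "yaw": 0},
    {"claw": -1, "delta_pos": [0, 0, 0], "yaw": 0},
    {"claw": -1, "delta_pos": [0.3, 0, 0], "yaw": 0},
    {"claw": -1, "delta_pos": [0.3, 0, 0], "yaw": 0},
    {"claw": -1, "delta_pos": [0, 0, 0], "yaw": 0},
    {"claw": -1, "delta_pos": [-0.8, 0, 0], "yaw": 0},
    {"claw": -1, "delta_pos": [0, 0, 0], "yaw": 0},
  ],
)

```text
t: 9.65
ee_pos: [0.6055, -0.016, 0.1199]
tcp_rot: [-0.025, 0.708, -0.025, -0.705]
force: [1.7, -0.0, -5.1]
gripper_width: 0.0602
```

```bash
python3 - <<'E'
from h import *
s=snapshot("side"); np.savez("s7.npz",**s);print(tilt(s))
cv2.imwrite("pics/s7.png",cv2.resize(s["img"][110:270,200:440],None,fx=3,fy=3))
st=bot.state(); print(st["ee_pos"],st["force"],st["moment"],st["gripper_width"])
E
```

```text
([array([0.00339852, 0.14804486]), array([-0.0831229 ,  0.08279827])], np.float64(37.02027712872978))
[ 0.60461256 -0.01600087  0.11861674] [-0.23962667 -1.05603745 -3.36400301] [ 0.00222447 -0.16814516  0.00427536] 0.06009580516013807
```

View pics/s7.png

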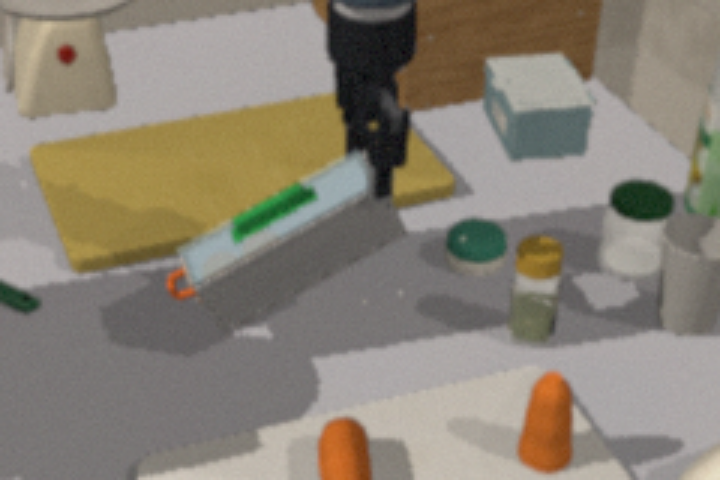

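Emit:
servo_tool(
  increments=[
    {"claw": -1, "delta_pos": [0.3, 0, 0], "yaw": 0},
    {"claw": -1, "delta_pos": [0.3, 0, 0], "yaw": 0},
    {"claw": -1, "delta_pos": [0, 0, 0], "yaw": 0},
    {"claw": -1, "delta_pos": [-0.7, 0, 0], "yaw": 0},
    {"claw": -1, "delta_pos": [0, 0, 0], "yaw": 0},
    {"claw": -1, "delta_pos": [0, 0, 0], "yaw": 0},
    {"claw": -1, "delta_pos": [0, 0, 0], "yaw": 0},
  ],
)

```text
t: 10.58
ee_pos: [0.603, -0.0159, 0.1213]
tcp_rot: [0.025, -0.706, 0.025, 0.707]
force: [-1.4, 0.4, -3.7]
gripper_width: 0.0599
```

```bash
python3 - <<'E'
from h import *
s=snapshot("side"); np.savez("s8.npz",**s);print(tilt(s))
st=bot.state(); print(st["ee_pos"],st["force"],st["moment"],st["gripper_width"])
E
```

```text
([array([0.00135839, 0.15070671]), array([-0.08648885,  0.08640492])], np.float64(36.20311057174338))
[ 0.60305085 -0.01593725  0.12135363] [ 0.15869014  0.68593508 -3.62165669] [ 0.02550715 -0.35069436  0.01226287] 0.06002978209982917
```

Emit:
servo_tool(
  increments=[
    {"claw": -1, "delta_pos": [0.3, 0, 0], "yaw": 0},
    {"claw": -1, "delta_pos": [0.3, 0, 0], "yaw": 0},
    {"claw": -1, "delta_pos": [0.2, 0, 0], "yaw": 0},
    {"claw": -1, "delta_pos": [0, 0, 0], "yaw": 0},
    {"claw": -1, "delta_pos": [-1, 0, 0], "yaw": 0},
    {"claw": -1, "delta_pos": [0, 0, 0], "yaw": 0},
    {"claw": -1, "delta_pos": [0.3, 0, 0], "yaw": 0},
    {"claw": -1, "delta_pos": [0.3, 0, 0], "yaw": 0},
    {"claw": -1, "delta_pos": [0, 0, 0], "yaw": 0},
    {"claw": -1, "delta_pos": [-1, 0, 0], "yaw": 0},
    {"claw": -1, "delta_pos": [0, 0, 0], "yaw": 0},
    {"claw": -1, "delta_pos": [0, 0, 0], "yaw": 0},
  ],
)

```text
t: 12.12
ee_pos: [0.6032, -0.0159, 0.1455]
tcp_rot: [0.025, -0.706, 0.025, 0.707]
force: [0.1, -0.2, -4.2]
gripper_width: 0.0602
```

```bash
python3 - <<'E'
from h import *
s=snapshot("side"); np.savez("s9.npz",**s);print(tilt(s))
st=bot.state(); print(st["ee_pos"],st["force"],st["moment"],st["gripper_width"])
E
```

```text
([array([0.00397347, 0.16797097]), array([-0.07871785,  0.09667741])], np.float64(40.76676253463521))
[ 0.60285607 -0.01594048  0.1451136 ] [-0.05028698  0.25605774 -4.37740427] [-0.07372187 -0.36099922  0.01833501] 0.059914846583220376
```

Emit:
servo_tool(
  increments=[
    {"claw": -1, "delta_pos": [0.3, 0, 0], "yaw": 0},
    {"claw": -1, "delta_pos": [0.4, 0, 0], "yaw": 0},
    {"claw": -1, "delta_pos": [0.3, 0, 0], "yaw": 0},
    {"claw": -1, "delta_pos": [0.25, 0, 0], "yaw": 0},
    {"claw": -1, "delta_pos": [0.25, 0, 0], "yaw": 0},
    {"claw": -1, "delta_pos": [0.25, 0, 0], "yaw": 0},
    {"claw": -1, "delta_pos": [0.25, 0, 0], "yaw": 0},
    {"claw": -1, "delta_pos": [0.25, 0, 0], "yaw": 0},
    {"claw": -1, "delta_pos": [0.25, 0, 0], "yaw": 0},
    {"claw": -1, "delta_pos": [0.25, 0, 0], "yaw": 0},
    {"claw": -1, "delta_pos": [0.25, 0, 0], "yaw": 0},
    {"claw": -1, "delta_pos": [0.25, 0, 0], "yaw": 0},
  ],
)

```text
t: 13.68
ee_pos: [0.6039, -0.016, 0.0159]
tcp_rot: [-0.025, 0.707, -0.025, -0.707]
force: [4.5, 0.7, 1.8]
gripper_width: 0.0597
```

```bash
python3 - <<'E'
from h import *
s=snapshot("side"); np.savez("s10.npz",**s);print(tilt(s))
st=bot.state(); print(st["ee_pos"],st["force"],st["moment"],st["gripper_width"])
E
```

```text
([array([-0.00206368,  0.0799263 ]), array([-0.1035737 ,  0.05105581])], np.float64(15.876292115797717))
[ 0.60278469 -0.01593302  0.01443135] [ 4.13987691 -0.80524858  1.21223883] [ 0.03001156 -0.093286   -0.02898391] 0.06016746658606058
```

Emit:
servo_tool(
  increments=[
    {"claw": -1, "delta_pos": [0.1, 0, 0], "yaw": 0},
    {"claw": -1, "delta_pos": [0.08, 0, 0], "yaw": 0},
    {"claw": -1, "delta_pos": [0, 0, 0], "yaw": 0},
  ],
)

```text
t: 14.1
ee_pos: [0.6033, -0.0159, 0.0089]
tcp_rot: [0.025, -0.706, 0.025, 0.707]
force: [2.2, 0.1, 2.1]
gripper_width: 0.0602
```

```bash
python3 - <<'E'
from h import *
s=snapshot("side"); np.savez("s11.npz",**s);print(tilt(s))
st=bot.state(); print(st["ee_pos"],st["force"],st["moment"],st["gripper_width"])
E
```

```text
([array([-0.00234505,  0.07668483]), array([-0.10436238,  0.05200148])], np.float64(13.601462845233971))
[ 0.60324887 -0.01586531  0.00896533] [1.98877615 0.22636618 2.12821906] [ 0.10020647  0.08999209 -0.12354392] 0.0602105838854444
```

Emit:
servo_tool(
  increments=[
    {"claw": -1, "delta_pos": [0.05, 0, 0], "yaw": 0},
    {"claw": -1, "delta_pos": [0, 0, 0], "yaw": 0},
    {"claw": 1, "delta_pos": [0, 0, 0], "yaw": 0},
    {"claw": 1, "delta_pos": [0, 0, 0], "yaw": 0},
    {"claw": 1, "delta_pos": [0, 0, 0], "yaw": 0},
    {"claw": 1, "delta_pos": [-0.5, 0, 0], "yaw": 0},
    {"claw": 1, "delta_pos": [-1, 0, 0], "yaw": 0},
    {"claw": 1, "delta_pos": [-1, 0, 0], "yaw": 0},
    {"claw": 1, "delta_pos": [-1, 0, 0], "yaw": 0},
    {"claw": 1, "delta_pos": [-1, 0, 0.5], "yaw": 0},
    {"claw": 1, "delta_pos": [0, 0, 1], "yaw": 0},
    {"claw": 1, "delta_pos": [0, 0, 0], "yaw": 0},
  ],
)

```text
t: 15.65
ee_pos: [0.5418, -0.0117, 0.1888]
tcp_rot: [-0.025, 0.707, -0.025, -0.707]
force: [0.2, 0.0, 0.3]
gripper_width: 0.0856
```

```bash
python3 - <<'E'
from h import *
s=snapshot("wrist"); np.savez("w12.npz",**s); cv2.imwrite("pics/w12.png",s["img"])
q=snapshot("side"); np.savez("s12.npz",**q);print(tilt(q))
st=bot.state(); print(st["ee_pos"],st["force"],st["gripper_width"])
E
```

```text
([array([-0.00187769,  0.07608302]), array([-0.10445178,  0.05229462])], np.float64(13.05689373169719))
[ 0.54428805 -0.01179163  0.18831927] [-0.32260929  0.48940525 -0.32532487] 0.08558351960650411
```

View pics/w12.png

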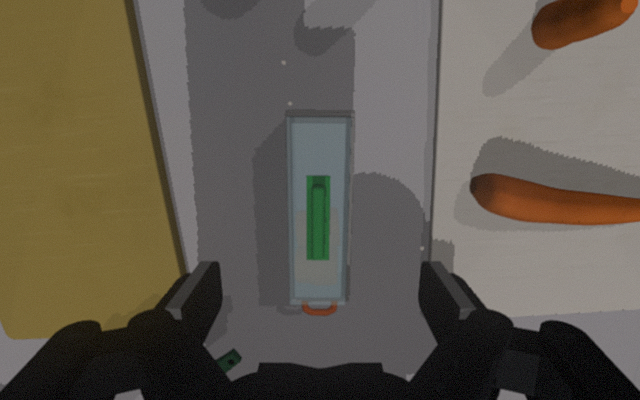

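```bash
python3 - <<'E'
from h import *
s=dict(np.load("w12.npz"))
P=ray(s,[[287,112],[355,112],[347,304],[290,304]],.062); print(P.round(4).tolist(),P.mean(0))
a=(P[0]+P[1]-P[2]-P[3])/2; print(np.linalg.norm(a),np.degrees(np.arctan2(a[1],a[0])))
print("fin",ray(s,[[318,176]],.08),ray(s,[[318,259]],.069))
P=ray(s,[[125,0],[187,270],[10,337]],.02); print(P)
print(ray(s,[[319,309]],.052).round(4), proj(s,[.5109,-.0155,.19]))
E
```

```text
[[0.6098, 0.0127, 0.062], [0.6056, -0.0471, 0.062], [0.4124, -0.0309, 0.062], [0.4166, 0.0287, 0.062]] [ 0.51107509 -0.00914726  0.062     ]
0.19387386837353407 -4.758184997006056
fin [[ 0.55417043 -0.0107581   0.08      ]] [[ 0.46951081 -0.00459214  0.069     ]]
[[0.72249826 0.15863318 0.02      ]
 [0.44237652 0.14940985 0.02      ]
 [0.36223879 0.39759392 0.02      ]]
[[ 0.4017 -0.0007  0.052 ]] [[330.22497092 283.75923894]]
```

Emit:
servo_tool(
  increments=[
    {"claw": 1, "delta_pos": [0, 0, 0.83], "yaw": 0},
    {"claw": 1, "delta_pos": [1, 0, 0], "yaw": 0},
    {"claw": 1, "delta_pos": [1, 0, 0], "yaw": 0},
    {"claw": 1, "delta_pos": [1, 0, 0], "yaw": 0},
    {"claw": 1, "delta_pos": [0.6, 0, 0], "yaw": 0},
    {"claw": 1, "delta_pos": [0.2, 0, 0], "yaw": 0},
    {"claw": -1, "delta_pos": [0, 0, 0], "yaw": 0},
    {"claw": -1, "delta_pos": [0, 0, 0], "yaw": 0},
    {"claw": -1, "delta_pos": [0, 0, 0], "yaw": 0},
    {"claw": -1, "delta_pos": [0, 0, 0], "yaw": 0},
    {"claw": -1, "delta_pos": [0, 0, 0], "yaw": 0},
  ],
)

```text
t: 17.12
ee_pos: [0.5112, -0.0095, 0.0359]
tcp_rot: [-0.025, 0.707, -0.025, -0.706]
force: [-1.5, -0.2, 6.7]
gripper_width: 0.0101
```

Emit:
servo_tool(
  increments=[
    {"claw": -1, "delta_pos": [-0.2, 0, 0], "yaw": 0},
    {"claw": -1, "delta_pos": [-0.3, 0, 0], "yaw": 0},
    {"claw": -1, "delta_pos": [-0.6, 0, 0], "yaw": 0},
    {"claw": -1, "delta_pos": [-0.9, 0, 0], "yaw": 0},
    {"claw": -1, "delta_pos": [-0.5, 0, 0], "yaw": 0},
    {"claw": -1, "delta_pos": [0, -0.5, -0.3], "yaw": 0},
    {"claw": -1, "delta_pos": [0, -0.9, -0.34], "yaw": 0},
    {"claw": -1, "delta_pos": [0, -0.9, 0], "yaw": 0},
    {"claw": -1, "delta_pos": [0, -0.9, 0], "yaw": 0},
    {"claw": -1, "delta_pos": [0, -0.9, 0], "yaw": 0},
    {"claw": -1, "delta_pos": [0, -0.9, 0], "yaw": 0},
    {"claw": -1, "delta_pos": [0, -0.9, 0], "yaw": 0},
  ],
)

```text
t: 18.62
ee_pos: [0.5523, 0.2265, 0.1342]
tcp_rot: [0.024, -0.706, 0.025, 0.707]
force: [0.7, -0.4, -1.2]
gripper_width: 0.0105
```

Emit:
servo_tool(
  increments=[
    {"claw": -1, "delta_pos": [0, -0.7, 0], "yaw": 0},
    {"claw": -1, "delta_pos": [0, -0.34, 0], "yaw": 0},
    {"claw": -1, "delta_pos": [0, 0, 0], "yaw": 0},
  ],
)

```text
t: 19.0
ee_pos: [0.5552, 0.2665, 0.1344]
tcp_rot: [0.024, -0.706, 0.024, 0.707]
force: [-0.2, -0.1, -0.1]
gripper_width: 0.0101
```

```bash
python3 - <<'E'
from h import *
s=snapshot("side"); np.savez("s13.npz",**s); cv2.imwrite("pics/s13.png",cv2.resize(s["img"][90:250,180:440],None,fx=3,fy=3))
st=bot.state(); print(st["ee_pos"],st["force"],st["gripper_width"])
E
```

```text
[0.55520214 0.26556964 0.13452588] [-0.18470959 -0.02132198 -0.74370122] 0.010039415899209921
```

View pics/s13.png

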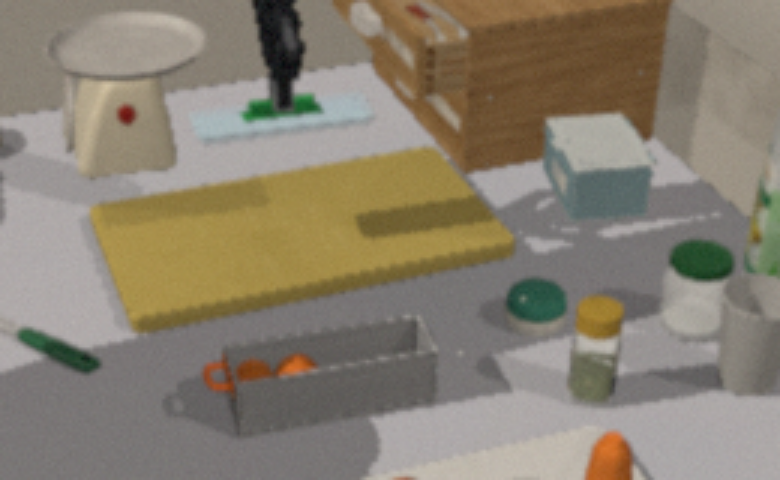

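Emit:
servo_tool(
  increments=[
    {"claw": -1, "delta_pos": [0.8, 0, 0], "yaw": 0},
    {"claw": -1, "delta_pos": [0.8, 0, 0], "yaw": 0},
    {"claw": -1, "delta_pos": [0.8, 0, 0], "yaw": 0},
    {"claw": -1, "delta_pos": [0.5, 0, 0], "yaw": 0},
    {"claw": -1, "delta_pos": [0.2, 0, 0], "yaw": 0},
    {"claw": -1, "delta_pos": [0.1, 0, 0], "yaw": 0},
    {"claw": -1, "delta_pos": [0.07, 0, 0], "yaw": 0},
    {"claw": -1, "delta_pos": [0, 0, 0], "yaw": 0},
  ],
)

```text
t: 20.05
ee_pos: [0.556, 0.2659, 0.0048]
tcp_rot: [-0.025, 0.707, -0.025, -0.706]
force: [-0.3, 0.2, 0.2]
gripper_width: 0.0097
```

Emit:
servo_tool(
  increments=[
    {"claw": -1, "delta_pos": [0.05, 0, 0], "yaw": 0},
    {"claw": -1, "delta_pos": [0.03, 0, 0], "yaw": 0},
    {"claw": -1, "delta_pos": [0, 0, 0], "yaw": 0},
  ],
)

```text
t: 20.42
ee_pos: [0.5559, 0.2658, 0.002]
tcp_rot: [-0.025, 0.707, -0.025, -0.707]
force: [-2.2, -0.8, 6.9]
gripper_width: 0.0102
```

Contact with the board (about 7 N). Release and rise.

Emit:
servo_tool(
  increments=[
    {"claw": 1, "delta_pos": [0, 0, 0], "yaw": 0},
    {"claw": 1, "delta_pos": [0, 0, 0], "yaw": 0},
    {"claw": 1, "delta_pos": [0, 0, 0], "yaw": 0},
    {"claw": 1, "delta_pos": [0, 0, 0], "yaw": 0},
    {"claw": 1, "delta_pos": [-0.5, 0, 0], "yaw": 0},
    {"claw": 1, "delta_pos": [-1, 0, 0], "yaw": 0},
    {"claw": 1, "delta_pos": [-1, 0, 0], "yaw": 0},
    {"claw": 1, "delta_pos": [-1, 0, 0], "yaw": 0},
    {"claw": 1, "delta_pos": [-1, 0, 0], "yaw": 0},
    {"claw": 1, "delta_pos": [0, 0, 0], "yaw": 0},
    {"claw": 1, "delta_pos": [0, 0, 0], "yaw": 0},
  ],
)

```text
t: 21.8
ee_pos: [0.5554, 0.2656, 0.1816]
tcp_rot: [-0.025, 0.707, -0.025, -0.707]
force: [0.2, 0.2, -0.3]
gripper_width: 0.0852
```

```bash
python3 - <<'E'
from h import *
s=snapshot("side"); w=snapshot("wrist")
cv2.imwrite("pics/f.png",np.vstack([cv2.resize(s["img"][110:260,180:440],(520,300)),cv2.resize(w["img"],(480,300)).copy() if 0 else cv2.copyMakeBorder(cv2.resize(w["img"],(480,300)),0,0,0,40,0)]))
np.savez("wf.npz",**w); st=bot.state(); print(st["ee_pos"],st["force"],st["gripper_width"])
for n,q in(("side",s),("wrist",w)):
    k=cv2.inRange(cv2.cvtColor(q["img"],cv2.COLOR_BGR2HSV),(50,120,60),(75,255,255)); nl,l,t,c=cv2.connectedComponentsWithStats(k)
    for i in range(1,nl):
        if t[i,4]>60: print(n,t[i],ray(q,[c[i]],.042).round(3))
E
```

```text
[0.55485837 0.26530966 0.18029314] [ 0.22587133 -1.01187658 -0.97604963] 0.08527822282559006
side [538  65  26  11 165] [[2.103 0.647 0.042]]
side [264 159  24   8 114] [[0.555 0.264 0.042]]
side [404 171  19  12 143] [[0.936 0.03  0.042]]
wrist [ 309  138   22   82 1311] [[0.556 0.266 0.042]]
```

View pics/f.png

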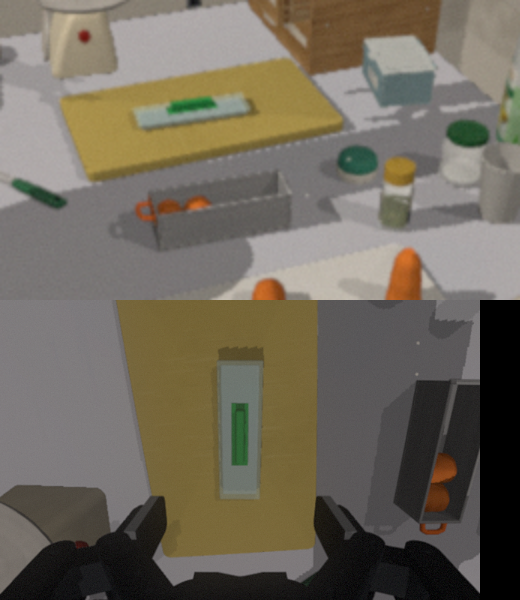

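```bash
python3 - <<'E'
from h import *
w=dict(np.load("wf.npz")); x0=540
k=cv2.inRange(cv2.cvtColor(w["img"],cv2.COLOR_BGR2HSV),(3,120,70),(18,255,255)); k[:,:x0]=0
ys,xs=np.nonzero(k); P=ray(w,np.c_[xs,ys],.03); m=P[:,0]; print("orange world x range",m.min(),m.max(), "piece b far edge minus 22mm ->", m.max()-.022, "box mid x ~.511")
print(bot.sign_off())
E
```

```text
orange world x range 0.37633988491131093 0.5084912432783246 piece b far edge minus 22mm -> 0.4864912432783246 box mid x ~.511
the job is handed in; nothing more can be done
None
```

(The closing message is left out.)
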